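# Open up the carton lane for restocking

### The arm

A 6-joint arm with a two-finger parallel gripper is mounted at the origin on the work surface. World frame = base frame: x ahead of the robot, y to its left, z up, the work surface at z = 0. Lengths are in m, angles in rad, forces in N, time in s.
With the tool pointing down it reaches from about 0.3 to 0.775 m from the base axis. Payload 14.6 kg.
Tool frame: the origin (TCP) lies at the very end of the fingers, on their centre line; the grasp point (between the pads) lies bot.grip_depth behind it (bot.grip_depth is the distance from the TCP to the grasp point, in m); z points along the fingers, x is the direction in which the jaws open and shut, and the axes are right-handed (so a half turn about z gives the same grasp; the last joint's range is limited). The gripper opens to 85 mm and grips with 20 to 120 N. Pads are 22 mm wide; open, the fingers measure 114 mm over their backs; the gripper's body (76 mm by 85 mm) begins 54 mm behind the grasp point. The pads swing forward as they close: fully open they stand 13 mm farther back than shut.
Start: joints at [1.192, 0.3, 1.521, -0, 1.321, -0.067], TCP at [0.169, 0.523, 0.231] pointing down, gripper open.
Joint ranges: [-3.03, 3.03], [-0.79, 2.21], [0.23, 2.52], [-1.04, 4.18], [0, 3.07], [-2.55, 2.55]. Speed limits (rad/s): [2.22, 2.22, 2.57, 3.14, 3.14, 3.14].

### API

Orientations are given as a unit quaternion [w, x, y, z].
In Python, from bench import bot gives the robot as it stands.
- The arm moves only by the shell command python3 -m inch 'ROWS' [OPENING] [FORCE]. ROWS is JSON, a list that holds one entry, the list of rows, each a list of 6 numbers: the shift along the world's x, y, z each as a share of 0.5 m, from -1 to 1, then the turn, a rotation vector about the world's x, y, z each as a share of pi/4 rad, from -1 to 1. A call has 1 to 10 rows; each row is the pose to reach, as a shift and turn from the pose commanded when the call began; what a row does not reach only later rows make up. A row lasts 1/12 s, in which the tool goes at most 41.7 mm and 7.16 degrees, less where a joint would pass 70% of its speed; a pose out of reach is approached as far as the arm can. A call with a number of a shift or a turn outside -1 to 1 is refused whole. A call with a gripper value outside its range is refused whole. OPENING is the opening, from 0 (shut) to 1 (fully open), set as the call begins (- or left out, the last holds). The fingers move at their own pace and stop on an object; FORCE is the grip in N (left out, the last holds). Time passes only in rows, so rows that repeat a pose let the fingers close. It gives the time, the measured TCP pose, the force and the opening at its end, in the units of the state.
- bot.observe(): the state, without advancing time (a new reading comes with each control period).
- bot.read_camera(name): name is "side" or "top" or "wrist"; returns a dict with "frame" (420x560x3 uint8, blue, green, red), "vfov" (degrees; the focal length in pixels is half the picture's height over the tangent of half this angle, whatever the lens; pixels are square), "cx", "cy" (the principal point, pixels), "rvec" (rotation vector, rad) and "tvec" (3), from world to camera coordinates, as OpenCV has them. Camera axes: x right, y down, z forward; pixel columns grow to the right and rows downward; lengths in m; the calibration is good to about 2 mm. A picture is of the moment at which its call begins. There is no depth.
- bot.finish_job(): hands the job in, once; it reports no verdict.
Trained networks look in the newest picture that a camera, given by its name, has taken for a name from the list of things; names that differ only in an ending like _2 or _b are one class to them, and where a whole thing is asked for, a point or a joint stands for the part that bears it (a point fixed in the world has none). Each returns a list of dicts, best first, with "confidence" (0 to 1); they miss things now and then, are a little off and sometimes report something else, mostly with a low value. They report only what shows in the picture. A call takes as long as a camera call. They do not tell look-alikes from the thing itself.
- bot.spot_in(camera, query): "extent" ([left, top, width, height] in pixels, round what is visible of it).
- bot.cut_out(camera, query): "pixels" (420x560 bool, what is visible of it) and "extent" ([left, top, width, height] in pixels, round what is visible of it).
The state is a dict: "t": time; "joints": joint angles; "joint_velocities": joint speeds; "joint_efforts": joint torques, N m; "ee_pos": TCP position; "orientation": TCP orientation; "force": force on the tool from outside, world axes, zero at the start; "moment": the same for the moment, N m; "grip_width": finger opening in m.
Only numpy, scipy, OpenCV 4.12 (cv2) and the standard library are available. Lean on these libraries where they do the work, as an engineer would, in place of code of your own. Each camera call takes 0.05 s, during which the arm holds its last target.

### The job

More washing powder has to go into the stock lane that holds the cartons. Press down the thumb release on that lane's sliding stop and, keeping it pressed, push the stop fully back along its toothed bar to the end stops, then let the release spring up. Leave the bottle lane's stop, the cartons, the bottles and everything else on the worktop where they stand, and do not pick anything up.

Things in the scene. Friction and masses are not known exactly. Their poses are not given: they have to be found in the camera images.
- carton_rack: Stock lane of the three washing-powder cartons: white steel tray 110 x 420 mm, screwed down. Origin: centre of its underside, on the worktop. It runs along its y axis: bookend (145 mm high) and cartons at the +y end, open end with two steel end stops at -y. Ledges 20 mm above the worktop, side fences 34 mm, toothed steel bar in the groove along the middle.
- carton_stop (a joint): Black sliding stop of the carton lane, m: grows as it slides back along the rack's -y axis; 0.18 is fully back against the end stops. Captive on its bar. The ratchet (8 mm teeth) lets it click toward the cartons (about 7 N) but not back unless the thumb release is held down; then it slides with about 1.5 N and stays where left.
- carton_release (a joint): Thumb release of the carton stop, a rocker, rad: 0 up (locked), 0.30 down at its limit. The pawl is clear of the teeth from 0.12 on; hold 0.15 to 0.28 while sliding. About 3 N on the pad starts it, 6 N holds it right down; springs up when let go. At rest it may read up to 0.12, if the pawl sits on a tooth.
- carton_pad (a point): The point to press: top of the round cross ridge (12 mm thick, 3.5 mm over the pad) of the carton stop's grey thumb pad; 45 mm above the worktop at rest (40 if the pawl sits on a tooth), 33 mm right down. It moves with the rocker, 42 mm behind (rack -y) its pin: 4.2 mm down per 0.1 rad. Pad 42 mm wide (rack x). Black cheeks ahead reach 45 mm high; the upright plate is 88 mm ahead.
- carton_lip (a point): Top middle of the upturned lip that ends the carton stop's thumb pad, 42 mm wide (rack x), 4 mm thick. Its inner face is 18 mm behind (rack -y) the ridge, its top 10 mm higher than the ridge: a fingertip that presses the ridge can bear on it to push the stop back.
- carton_plate (a point): Middle of the top edge of the carton stop's upright black plate (96 mm wide in rack x, 4 mm thick, top 127 mm above the worktop).
- bottle_rack: The other stock lane, identical in build and beside the first (165 mm between their middle lines, parallel); it holds the two blue bottles. Its origin and axes are as for the carton lane.
- bottle_pad (a point): Top of the ridge of the thumb pad of the bottle lane's stop; not to be used.
- bottle_plate (a point): Middle of the top edge of the upright plate of the bottle lane's stop.
- carton_1: Loose carton of washing powder, white with a blue band, 92 x 42 x 135 mm high, standing in the carton lane. Origin: centre of its underside, z up.
- carton_2: Loose carton of washing powder, white with a blue band, 92 x 42 x 135 mm high, standing in the carton lane. Origin: centre of its underside, z up.
- carton_3: Loose carton of washing powder, white with a blue band, 92 x 42 x 135 mm high, standing in the carton lane. Origin: centre of its underside, z up.
- bottle_1: Loose blue detergent bottle, 68 mm across, 165 mm high, standing in the bottle lane. Origin: centre of its underside, z up.
- bottle_2: Loose blue detergent bottle, 68 mm across, 165 mm high, standing in the bottle lane. Origin: centre of its underside, z up.
- refill: Loose full carton like the others, waiting on the worktop beside the open ends of the lanes. Origin: centre of its underside.
- spray: Loose white spray bottle, 68 mm across, 210 mm high, on the worktop. Origin: centre of its underside.
- stain_stick: Loose small stain stick, white with a green cap, 32 mm across, 92 mm high, standing on the worktop in the 55 mm gap between the lanes. Origin: centre of its underside.
- brush: Loose scrubbing brush, 120 x 42 x 40 mm, on the worktop near the robot. Origin: centre of its underside.
- dosing_cup: Loose white dosing cup, 62 mm across, 52 mm high, near the robot. Origin: centre of its underside.
- lint_roller: Loose lint roller lying beyond the lanes, 48 mm thick, 216 mm long. Origin: under the middle of the paper roll.
There are look-alikes about, which are no part of the job. What is shaped like the carton_3 but purple or turquoise is not meant.

How it is judged:
By the outcome, as a careful person would: the job done as asked, in the order asked, and still so for the second after the job is handed in, with the robot touching nothing.
It also fails if it takes over 35 s, if anything falls off the work surface, if the arm or the gripper's body presses on something with over 40 N, if the wrist force passes 120 N, or if a joint passes its speed limit or range.

## Working session

There is one attempt and no reset: what is moved stays moved. The work goes in short steps, Python scripts to look and compute and a shell command to move; the robot and the scene stay as the last step left them, time stands still between calls to the robot, and variables do not carry over. Pictures are saved under pics/ and viewed, and the job is handed in when it is done.

```bash
mkdir -p pics; ls
cat > h.py <<'E'
import numpy as np, cv2
from bench import bot
def cam(n):
    c=bot.read_camera(n); f=c["frame"]; h=f.shape[0]
    fl=h/2/np.tan(np.radians(c["vfov"])/2)
    K=np.array([[fl,0,c["cx"]],[0,fl,c["cy"]],[0,0,1]]); R=cv2.Rodrigues(np.array(c["rvec"],float))[0]
    return f,K,R,np.array(c["tvec"],float).ravel()
def proj(c,P):
    f,K,R,t=c; p=K@(R@np.array(P,float)+t); return p[:2]/p[2]
def onz(c,uv,z):
    f,K,R,t=c; d=R.T@np.linalg.inv(K)@np.array([uv[0],uv[1],1.]); o=-R.T@t
    return o+d*(z-o[2])/d[2]
E
python3 - <<'E'
from h import *
for n in("side","top","wrist"):
    c=cam(n); cv2.imwrite(f"pics/{n}0.png",c[0]); print(n,-c[2].T@c[3],c[2][2])
    for q in("carton_pad","carton_lip","carton_plate","bottle_pad","carton_1","carton_rack","bottle_1"):
        print(q,[(np.round(d["extent"]).tolist(),round(d["confidence"],2)) for d in bot.spot_in(n,q)])
o=bot.observe();print(o)
E
```

```text
pics
side [ 0.21104292 -0.55940279  0.90745688] [ 0.3279745   0.56036635 -0.76054078]
carton_pad [([289.0, 200.0, 34.0, 24.0], 0.87)]
carton_lip [([291.0, 200.0, 36.0, 27.0], 0.57)]
carton_plate [([276.0, 172.0, 49.0, 58.0], 0.82)]
bottle_pad [([231.0, 223.0, 34.0, 29.0], 0.69), ([289.0, 201.0, 32.0, 29.0], 0.68)]
carton_1 [([235.0, 127.0, 36.0, 52.0], 0.96), ([132.0, 197.0, 50.0, 56.0], 0.91), ([126.0, 154.0, 35.0, 53.0], 0.74), ([246.0, 136.0, 36.0, 49.0], 0.67), ([250.0, 143.0, 42.0, 58.0], 0.59), ([165.0, 104.0, 32.0, 55.0], 0.59)]
carton_rack [([230.0, 139.0, 135.0, 137.0], 0.62), ([346.0, 333.0, 43.0, 76.0], 0.45)]
bottle_1 [([189.0, 156.0, 26.0, 48.0], 0.86), ([206.0, 167.0, 29.0, 54.0], 0.57)]
top [0.37576469 0.03705777 1.21479446] [ 0.16542795  0.00644803 -0.9862008 ]
carton_pad [([262.0, 172.0, 39.0, 17.0], 0.64), ([396.0, 194.0, 24.0, 25.0], 0.5)]
carton_lip [([260.0, 173.0, 42.0, 18.0], 0.95), ([180.0, 161.0, 25.0, 48.0], 0.63), ([275.0, 202.0, 16.0, 19.0], 0.46)]
carton_plate [([259.0, 165.0, 45.0, 39.0], 0.67)]
bottle_pad [([252.0, 235.0, 43.0, 18.0], 0.91)]
carton_1 [(
[... 647 characters left out ...]
 []
bottle_1 []
{'t': 1.2, 'joints': array([ 1.19239120e+00,  2.99923109e-01,  1.52100441e+00, -3.51160103e-05,
        1.32072391e+00, -6.66065450e-02]), 'joint_velocities': array([-0.00132821, -0.00052047, -0.00093112, -0.00180653,  0.00133374,
        0.0025483 ]), 'joint_efforts': array([ 1.14755479e-03, -5.43360901e+01, -3.61989319e+01,  1.35671502e-05,
        5.59000855e-04, -1.10956304e-05]), 'ee_pos': array([0.16873173, 0.52345998, 0.23126603]), 'orientation': array([ 3.00709488e-05,  8.08320085e-01,  5.88743270e-01, -1.57780869e-05]), 'force': array([-0.56387171,  0.34793123,  0.25380712]), 'moment': array([ 0.06646479, -0.01457588, -0.006196  ]), 'grip_width': 0.08585533999473492}
```

View images.

Run:
```python
import cv2
t=cv2.imread("pics/top0.png"); s=cv2.imread("pics/side0.png")
cv2.imwrite("pics/top_c.png",cv2.resize(t[110:310,130:380],None,fx=3,fy=3,interpolation=2))
cv2.imwrite("pics/side_c.png",cv2.resize(s[110:310,160:410],None,fx=3,fy=3,interpolation=2))
```

```text
(no output)
```

View pics/top0.png

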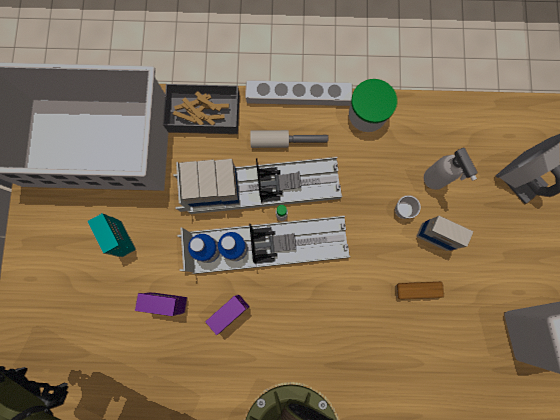

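View pics/top_c.png

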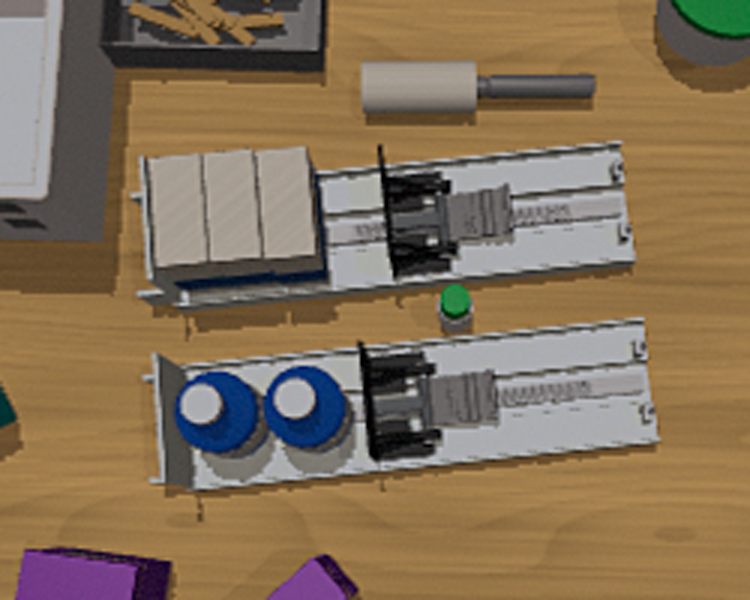

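View pics/side_c.png

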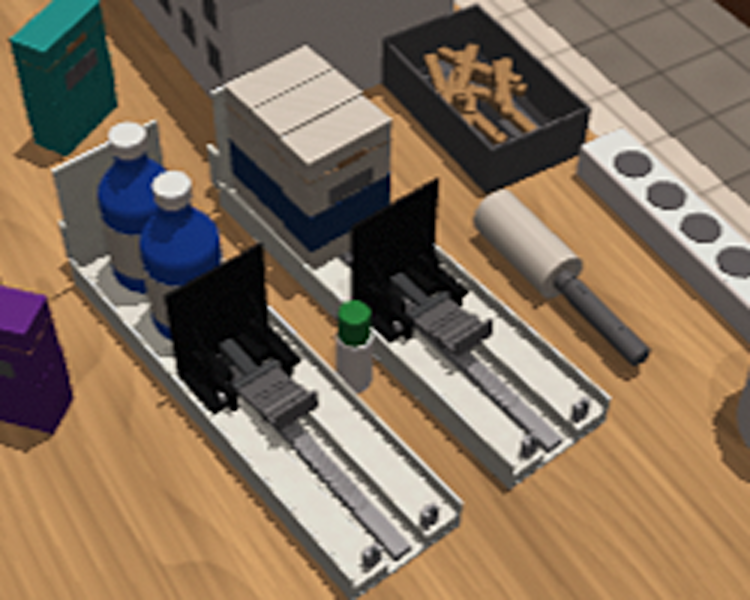

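View pics/side0.png

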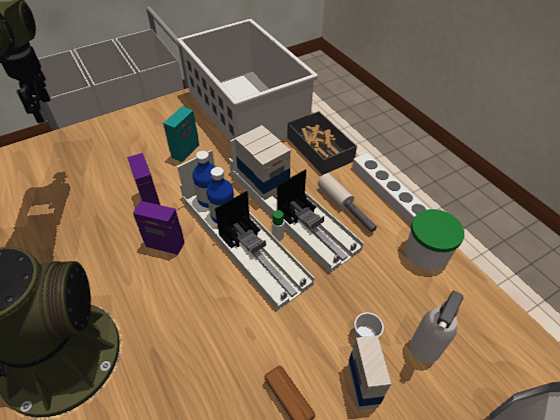

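Run:
```python
from h import *
c=cam("top"); s=cam("side")
cv2.imwrite("pics/pad_t.png",cv2.resize(c[0][150:220,250:350],None,fx=8,fy=8,interpolation=2))
cv2.imwrite("pics/pad_s.png",cv2.resize(s[0][165:275,270:370],None,fx=5.4,fy=5.4,interpolation=2))
f=lambda x,y:(130+x/3,110+y/3)
for n,p,z in(("oe far",f(620,143),.034),("oe near",f(633,262),.034),("bar end",f(620,208),.02),("plate far",f(380,147),.127),("plate near",f(394,272),.05),("b oe far",f(645,320),.034),("b oe near",f(658,440),.034)):
    print(n,onz(c,p,z))
fs=lambda x,y:(160+x/3,110+y/3)
for n,p,z in(("s plate tr",fs(437,181),.127),("s plate tl",fs(354,227),.127),("s oe far",fs(606,400),.034),("s oe near",fs(512,480),.034)): print(n,onz(s,p,z))
```

```text
oe far [ 0.72777181 -0.10937263  0.034     ]
oe near [ 0.61675726 -0.12171369  0.034     ]
bar end [ 0.66999291 -0.11144301  0.02      ]
plate far [0.69123096 0.10485068 0.127     ]
plate near [0.59878997 0.09312784 0.05      ]
b oe far [ 0.56399002 -0.13267213  0.034     ]
b oe near [ 0.4569512  -0.14439865  0.034     ]
s plate tr [0.68896778 0.09898664 0.127     ]
s plate tl [0.59939027 0.08832304 0.127     ]
s oe far [ 0.72335816 -0.11350936  0.034     ]
s oe near [ 0.61046516 -0.13795698  0.034     ]
```

View pics/pad_t.png

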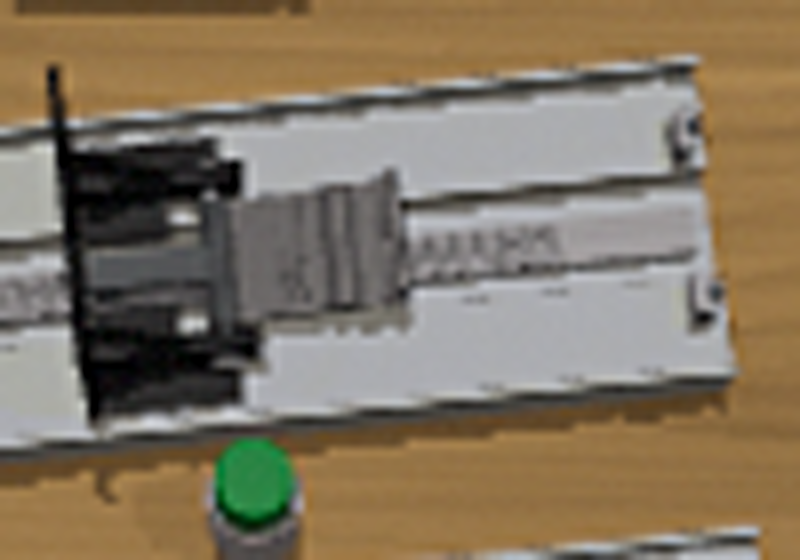

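View pics/pad_s.png

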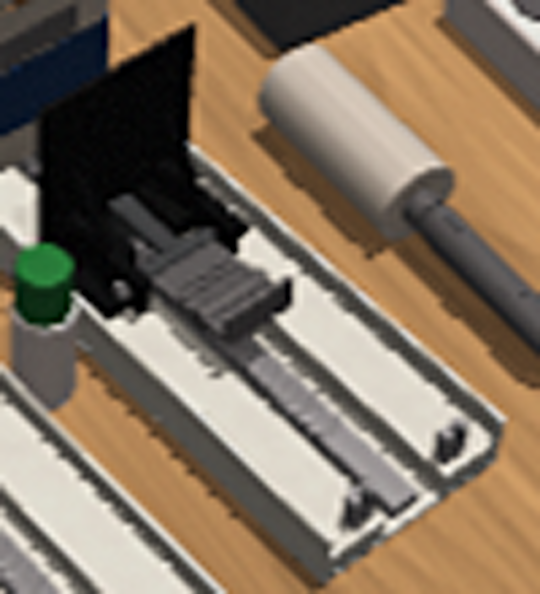

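Run:
```python
from h import *
c=cam("top"); s=cam("side")
T=lambda x,y,z:onz(c,(250+x/8-.44,150+y/8-.44),z)
S=lambda x,y,z:onz(s,(270+x/5.4-.4,165+y/5.4-.4),z)
for a,b,z in(((0,128),(697,60),.034),((0,452),(735,376),.034)):
    d=T(*b,z)-T(*a,z); print("yaw",np.degrees(np.arctan2(d[0],-d[1])),T(*a,z),T(*b,z))
for n,p in(("platetop mid",T(72,240,.127)),("ridge top",T(342,247,.045)),("ridge40",T(342,247,.040)),("ridge far",T(338,190,.045)),("ridge near",T(347,312,.045)),("lipfar",T(393,178,.055)),("lipnear",T(404,318,.055)),
 ("S ridge",S(222,286,.045)),("S lip near",S(222,335,.05)),("S lip far",S(288,285,.05)),("estop far",T(687,135,.02)),("estop near",T(708,300,.02)),
 ("stick",T(255,477,.092)),("bar end",T(693,237,.022))): print(n,p)
```

```text
yaw 7.259109111333915 [0.69907045 0.12949605 0.034     ] [ 0.72950222 -0.10941375  0.034     ]
yaw 7.5195594241767445 [0.58617719 0.12521836 0.034     ] [ 0.61892672 -0.12288449  0.034     ]
platetop mid [0.6378869  0.09820512 0.127     ]
ridge top [0.65762213 0.01150242 0.045     ]
ridge40 [0.65882686 0.01139319 0.04      ]
ridge far [0.6774005  0.01329201 0.045     ]
ridge near [0.63520305 0.00932583 0.045     ]
lipfar [ 0.67945742 -0.0048953   0.055     ]
lipnear [ 0.63143834 -0.00950782  0.055     ]
S ridge [0.65417252 0.01447747 0.045     ]
S lip near [ 0.63501131 -0.01378243  0.05      ]
S lip far [ 0.67900044 -0.00442393  0.05      ]
estop far [ 0.70665954 -0.10782793  0.02      ]
estop near [ 0.64824864 -0.11539566  0.02      ]
stick [0.56986166 0.03877357 0.092     ]
bar end [ 0.66988538 -0.10986472  0.022     ]
```

The top picture shows two lanes. The far one, with its rack around (175-340, 160-215), holds the white cartons, so it is the right lane. Its pad ridge is at about (292,180). The near one, with its pad at (275,243), holds the blue bottles and must not be used. The enlarged crop confirms the far lane. The ridge is at about (0.657, 0.012), the lane yaw is about 7.3°, and plate minus 88 mm agrees to within a few mm.

I'll close the gripper and move over the ridge.

```bash
python3 -m inch '[[[0.05,-0.05,0.06,0,0,-0.07],[0.10,-0.10,0.06,0,0,-0.14],[0.15,-0.16,0.06,0,0,-0.22],[0.20,-0.21,0.06,0,0,-0.29],[0.25,-0.26,0.06,0,0,-0.36],[0.30,-0.31,0.06,0,0,-0.43],[0.35,-0.37,0.06,0,0,-0.50],[0.40,-0.42,0.06,0,0,-0.58],[0.45,-0.47,0.06,0,0,-0.65],[0.49,-0.51,0.06,0,0,-0.72]]]' 0 20
python3 -m inch '[[[0.05,-0.05,0,0,0,-0.07],[0.10,-0.10,0,0,0,-0.14],[0.15,-0.16,0,0,0,-0.22],[0.20,-0.21,0,0,0,-0.29],[0.25,-0.26,0,0,0,-0.36],[0.30,-0.31,0,0,0,-0.43],[0.35,-0.37,0,0,0,-0.50],[0.40,-0.42,0,0,0,-0.58],[0.45,-0.48,0,0,0,-0.65],[0.487,-0.519,0,0,0,-0.722]]]'
python3 -c "
from h import *
o=bot.observe();print(o['t'],o['ee_pos'],o['orientation'],o['force'],o['grip_width'],bot.grip_depth)
c=cam('wrist');cv2.imwrite('pics/w1.png',c[0])
print(proj(c,[.657,.012,.045]),proj(c,o['ee_pos']))
for q in ('carton_pad','carton_lip'): print(q,[(d['extent'],d['confidence']) for d in bot.spot_in('wrist',q)])
"
```

```text
t: 2.23
ee_pos: [0.4151, 0.2665, 0.2614]
orientation: [0.0, 0.941, 0.338, 0.0]
force: [-0.1, 0.3, 0.3]
grip_width: -0.0002
t: 3.07
ee_pos: [0.6585, 0.0062, 0.2609]
orientation: [0.0, 0.998, 0.061, -0.0]
force: [-0.3, 0.6, 0.1]
grip_width: 0.0002
3.0667 [0.65852536 0.00615447 0.26088716] [ 1.55613280e-04  9.98130279e-01  6.11220935e-02 -1.07760436e-04] [-0.28455661  0.61703986  0.09326216] 0.00016537350259663073 0.0187
[284.33971428 170.32404925] [284.64096161 266.6989377 ]
carton_pad [([184.9, 122.9, 47.5, 35.9], 0.66), ([266.8, 92.0, 38.1, 100.5], 0.65)]
carton_lip [([268.4, 92.5, 37.7, 98.3], 0.82)]
```

View pics/w1.png

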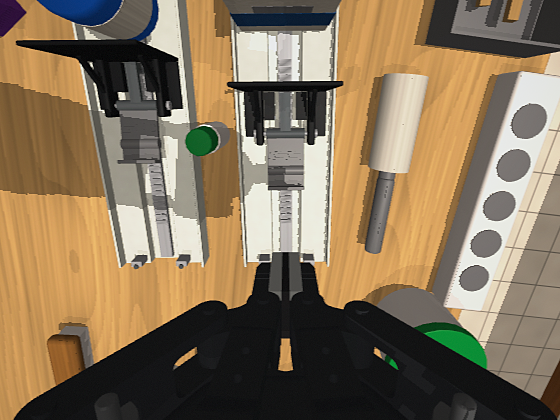

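Run:
```python
from h import *
f=cv2.imread('pics/w1.png');cv2.imwrite('pics/w1c.png',cv2.resize(f[110:210,235:335],None,fx=6,fy=6,interpolation=2))
```

```text
(no output)
```

View pics/w1c.png

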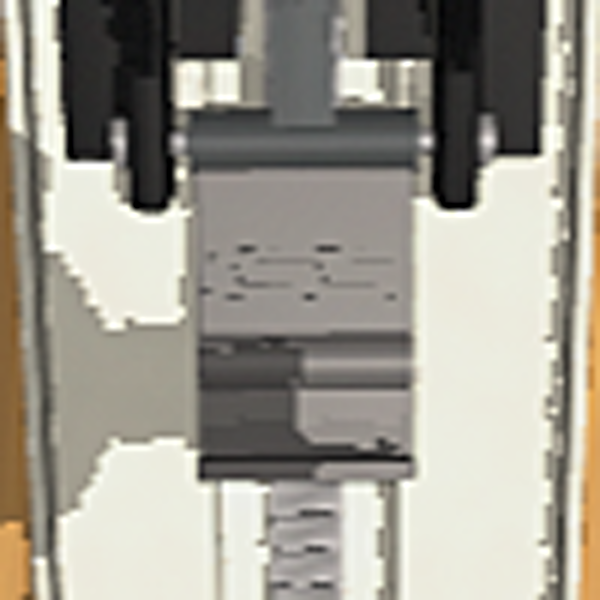

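```bash
python3 -m inch '[[[-0.001,0.007,-0.07,0,0,0.005],[-0.002,0.007,-0.14,0,0,0.007],[-0.002,0.007,-0.21,0,0,0.007],[-0.002,0.007,-0.28,0,0,0.007],[-0.002,0.007,-0.33,0,0,0.007],[-0.002,0.007,-0.37,0,0,0.007],[-0.002,0.007,-0.39,0,0,0.007],[-0.002,0.007,-0.40,0,0,0.007],[-0.002,0.007,-0.40,0,0,0.007]]]'
python3 -c "
from h import *
o=bot.observe();print(o['t'],o['ee_pos'],o['orientation'],o['force'])
c=cam('side');cv2.imwrite('pics/s1.png',cv2.resize(c[0][130:270,230:390],None,fx=4,fy=4,interpolation=2))
c=cam('wrist');cv2.imwrite('pics/w2.png',c[0])
"
```

```text
t: 3.97
ee_pos: [0.656, 0.013, 0.0612]
orientation: [-0.0, 0.998, 0.066, -0.0]
force: [0.2, 0.5, -0.7]
grip_width: -0.0001
3.9667 [0.65601621 0.01299013 0.06124803] [-5.03816879e-05  9.97795757e-01  6.63595693e-02 -1.81967085e-04] [ 0.1963648   0.45678276 -0.68154109]
```

View pics/s1.png

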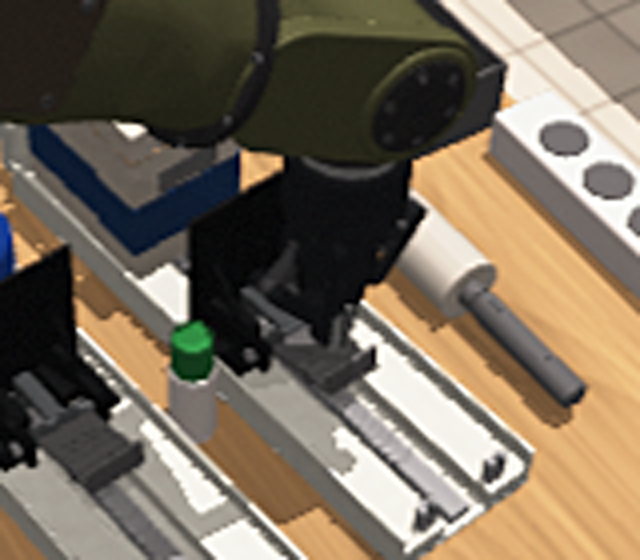

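View pics/w2.png

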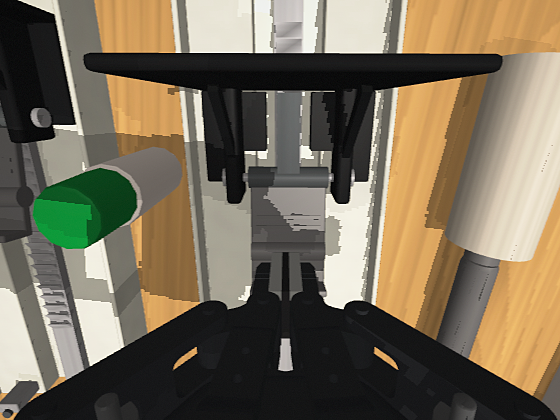

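```bash
python3 -m inch '[[[0.001,-0.006,-0.01,0,0,0],[0.001,-0.006,-0.02,0,0,0],[0.001,-0.006,-0.03,0,0,0],[0.001,-0.006,-0.034,0,0,0],[0.001,-0.006,-0.036,0,0,0],[0.001,-0.006,-0.036,0,0,0]]]'
python3 -m inch '[[[0,0,-0.005,0,0,0],[0,0,-0.011,0,0,0],[0,0,-0.011,0,0,0]]]'
python3 -c "
from h import *
o=bot.observe();print(o['t'],o['ee_pos'],o['force'],o['moment'])
c=cam('wrist');cv2.imwrite('pics/w3.png',cv2.resize(c[0][130:330,180:390],None,fx=3,fy=3,interpolation=2))
"
```

```text
t: 4.57
ee_pos: [0.6568, 0.0093, 0.0433]
orientation: [0.0, 0.998, 0.066, -0.0]
force: [-1.3, -1.3, 2.8]
grip_width: -0.0002
t: 4.82
ee_pos: [0.6567, 0.0094, 0.0374]
orientation: [0.0, 0.998, 0.066, 0.0]
force: [-0.2, -0.5, 5.2]
grip_width: -0.0001
4.8167 [0.6567387  0.00944228 0.03740194] [-0.15528567 -0.54068748  5.22271498] [-0.22668474 -0.06996698 -0.01752332]
```

View pics/w3.png

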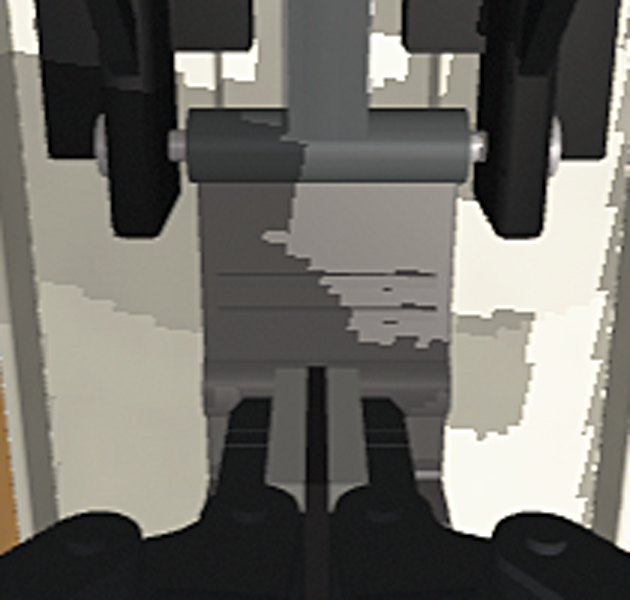

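```bash
python3 -m inch '[[[0,0,-0.002,0,0,0],[0.0005,-0.004,-0.002,0,0,0],[0.0015,-0.012,-0.002,0,0,0],[0.003,-0.024,-0.002,0,0,0],[0.0045,-0.036,-0.002,0,0,0],[0.006,-0.048,-0.002,0,0,0],[0.0075,-0.060,-0.002,0,0,0],[0.009,-0.072,-0.002,0,0,0],[0.010,-0.080,-0.002,0,0,0],[0.010,-0.080,-0.002,0,0,0]]]'
python3 -c "
from h import *
o=bot.observe();print(o['t'],o['ee_pos'],o['force'],o['moment'])
c=cam('wrist');cv2.imwrite('pics/w4.png',c[0])
"
```

```text
t: 5.7
ee_pos: [0.662, -0.0318, 0.037]
orientation: [0.0, 0.998, 0.065, 0.0]
force: [1.8, -1.6, 4.8]
grip_width: 0.0003
5.7 [ 0.66202132 -0.03179514  0.03695175] [ 1.78071599 -1.55270902  4.8439803 ] [-0.1931906  -0.33888245  0.0091084 ]
```

View pics/w4.png

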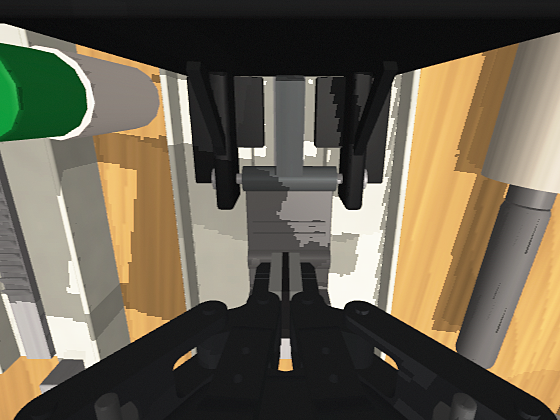

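```bash
python3 -m inch '[[[0.001,-0.008,0,0,0,0],[0.0025,-0.020,0,0,0,0],[0.004,-0.034,0,0,0,0],[0.006,-0.048,0,0,0,0],[0.008,-0.062,0,0,0,0],[0.010,-0.076,0,0,0,0],[0.0115,-0.090,0,0,0,0],[0.013,-0.104,0,0,0,0],[0.015,-0.118,0,0,0,0],[0.0155,-0.124,0,0,0,0]]]'
python3 -c "
from h import *
o=bot.observe();print(o['t'],o['ee_pos'],o['force'],o['moment'])
c=cam('wrist');cv2.imwrite('pics/w5.png',c[0])
"
```

```text
t: 6.58
ee_pos: [0.6696, -0.0937, 0.0368]
orientation: [0.0, 0.998, 0.066, 0.0]
force: [2.7, 2.2, 4.9]
grip_width: -0.0003
6.5833 [ 0.66960039 -0.0937362   0.03679441] [2.66825843 2.17312676 4.94066708] [ 0.32829576 -0.46747777 -0.00767223]
```

View pics/w5.png

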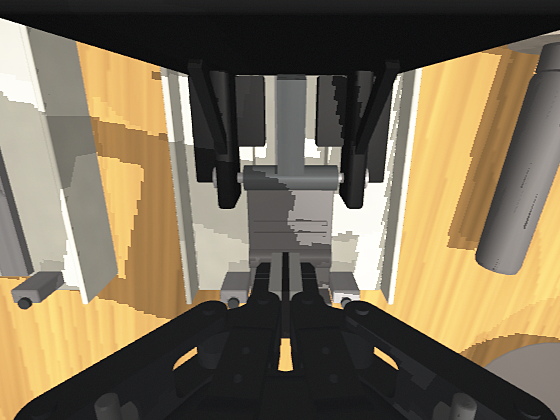

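```bash
python3 -m inch '[[[0.0025,-0.008,0,0,0,0],[0.004,-0.018,0,0,0,0],[0.0055,-0.028,0,0,0,0],[0.007,-0.038,0,0,0,0],[0.008,-0.048,0,0,0,0],[0.0095,-0.058,0,0,0,0],[0.010,-0.064,0,0,0,0],[0.010,-0.064,0,0,0,0]]]'
python3 -c "
from h import *
o=bot.observe();print(o['t'],o['ee_pos'],o['force'],o['moment'])
c=cam('wrist');cv2.imwrite('pics/w6.png',c[0])
"
```

```text
t: 7.3
ee_pos: [0.6745, -0.1255, 0.0368]
orientation: [0.0, 0.998, 0.066, 0.0]
force: [-3.3, -1.8, 4.5]
grip_width: 0.0006
7.3 [ 0.67450287 -0.12553027  0.03680337] [-3.27567279 -1.81485643  4.54968266] [-0.26933058  0.52105476 -0.0221759 ]
```

View pics/w6.png

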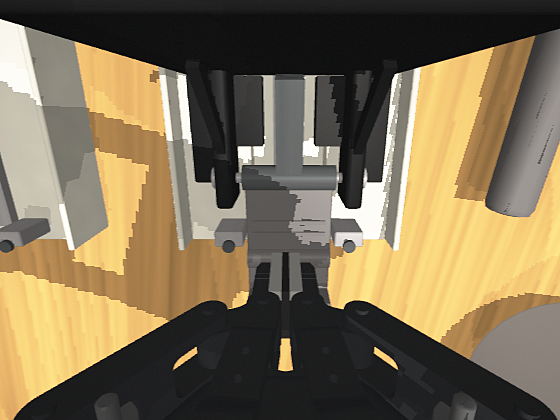

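```bash
python3 -m inch '[[[0,-0.006,0,0,0,0],[0.000,-0.012,0,0,0,0],[0.001,-0.018,0,0,0,0],[0.001,-0.024,0,0,0,0],[0.001,-0.024,0,0,0,0]]]'
python3 -m inch '[[[0.0005,-0.005,0,0,0,0],[0.001,-0.010,0,0,0,0],[0.001,-0.010,0,0,0,0]]]'
```

```text
t: 7.77
ee_pos: [0.6754, -0.1371, 0.0371]
orientation: [0.0, 0.998, 0.066, 0.001]
force: [3.2, -1.9, 4.9]
grip_width: 0.0
t: 8.02
ee_pos: [0.6753, -0.1416, 0.0366]
orientation: [-0.0, 0.998, 0.066, -0.0]
force: [0.8, 1.0, 3.6]
grip_width: 0.0001
```

```bash
python3 -c "
from h import *
o=bot.observe();print(o['t'],o['ee_pos'],o['force'],o['moment'])
c=cam('wrist');cv2.imwrite('pics/w7.png',cv2.resize(c[0][100:300,160:400],None,fx=3,fy=3,interpolation=2))
"
```

```text
8.0167 [ 0.67534019 -0.14160021  0.03658936] [0.79247024 0.95199159 3.61737555] [ 0.31470444 -0.17578817  0.00809585]
```

View pics/w7.png

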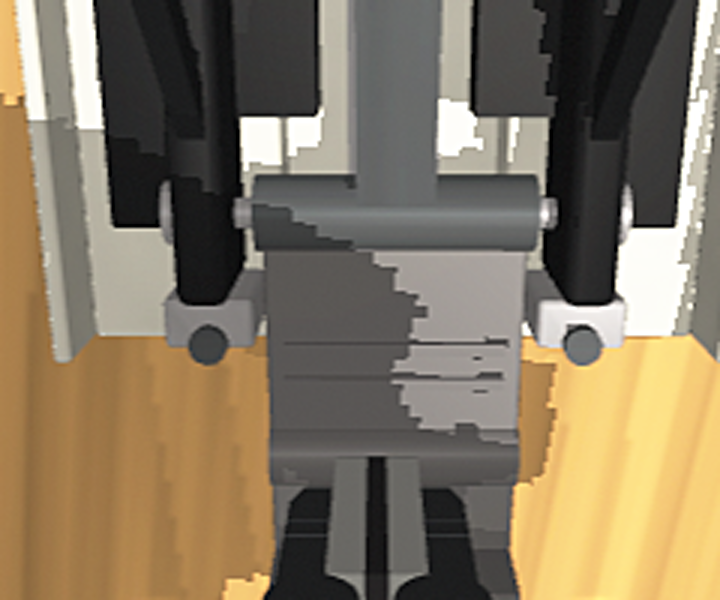

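```bash
python3 -m inch '[[[0.0005,-0.005,0,0,0,0],[0.001,-0.010,0,0,0,0],[0.001,-0.010,0,0,0,0]]]'
python3 -m inch '[[[0.0005,-0.005,0,0,0,0],[0.001,-0.010,0,0,0,0],[0.001,-0.010,0,0,0,0]]]'
python3 -c "
from h import *
o=bot.observe();print(o['t'],o['ee_pos'],o['force'],o['moment'])
c=cam('wrist');cv2.imwrite('pics/w8.png',cv2.resize(c[0][100:300,160:400],None,fx=3,fy=3,interpolation=2))
"
```

```text
t: 8.32
ee_pos: [0.6754, -0.1423, 0.0355]
orientation: [-0.003, 0.998, 0.067, -0.001]
force: [-0.4, 27.0, 2.4]
grip_width: -0.0003
t: 8.57
ee_pos: [0.6753, -0.143, 0.0343]
orientation: [-0.006, 0.998, 0.068, -0.003]
force: [-3.7, 51.3, 2.0]
grip_width: -0.0001
8.5667 [ 0.67534828 -0.14298569  0.03434727] [-3.68946668 51.30888823  1.964079  ] [ 8.74591963  0.44661915 -0.03250126]
```

View pics/w8.png

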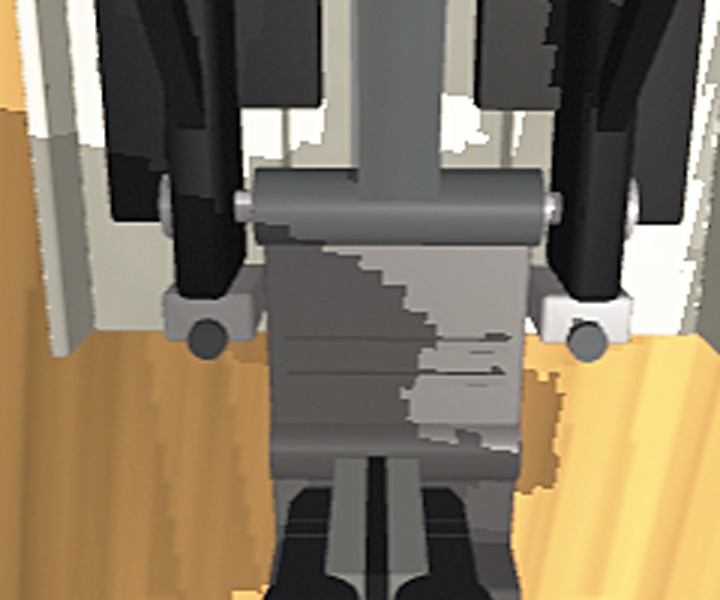

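```bash
python3 -m inch '[[[-0.001,0.008,0,0,0,0],[-0.0015,0.016,0,0,0,0],[-0.0015,0.016,0,0,0,0]]]'
```

```text
t: 8.87
ee_pos: [0.6754, -0.1419, 0.0364]
orientation: [-0.001, 0.998, 0.067, -0.001]
force: [-1.2, 12.4, 3.0]
grip_width: 0.0002
```

```bash
python3 -m inch '[[[0,0.003,0,0,0,0],[0,0.003,0,0,0,0]]]'
python3 -m inch '[[[0,0,0.006,0,0,0],[0,0,0.012,0,0,0],[0,0,0.02,0,0,0],[0,0,0.03,0,0,0],[0,0,0.05,0,0,0],[0,0,0.10,0,0,0],[0,0,0.16,0,0,0],[0,0,0.24,0,0,0],[0,0,0.32,0,0,0],[0,0,0.40,0,0,0]]]'
python3 -m inch '[[[-0.04,0.0,0.03,0,0,0],[-0.12,-0.02,0.03,0,0,0],[-0.2,-0.04,0.03,0,0,0],[-0.28,-0.06,0.03,0,0,0],[-0.34,-0.08,0.03,0,0,0],[-0.34,-0.08,0.03,0,0,0]]]'
python3 -c "
from h import *
o=bot.observe();print(o['t'],o['ee_pos'],o['force'])
c=cam('top');cv2.imwrite('pics/t9.png',cv2.resize(c[0][110:310,130:380],None,fx=3,fy=3,interpolation=2))
c=cam('side');cv2.imwrite('pics/s9.png',cv2.resize(c[0][110:310,160:410],None,fx=3,fy=3,interpolation=2))
"
```

```text
t: 9.03
ee_pos: [0.6755, -0.1417, 0.0366]
orientation: [-0.0, 0.998, 0.066, -0.0]
force: [-0.9, 5.0, 3.8]
grip_width: 0.0001
t: 9.87
ee_pos: [0.6751, -0.1427, 0.2382]
orientation: [0.0, 0.998, 0.066, -0.001]
force: [-0.5, 0.0, 0.4]
grip_width: 0.0001
t: 10.37
ee_pos: [0.5016, -0.1838, 0.2521]
orientation: [0.0, 0.998, 0.065, -0.001]
force: [1.1, 0.3, 0.6]
grip_width: 0.0
10.3667 [ 0.50158768 -0.18380606  0.25205095] [1.12237288 0.27704769 0.6396296 ]
```

View pics/t9.png

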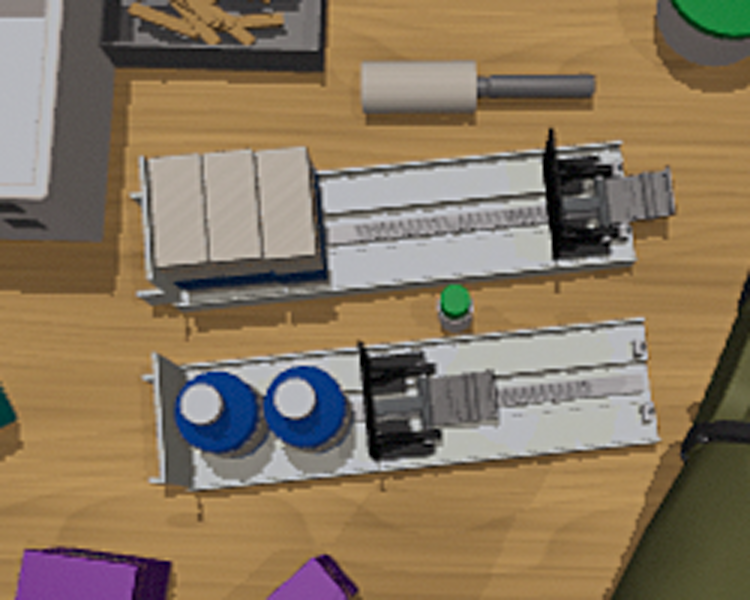

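View pics/s9.png

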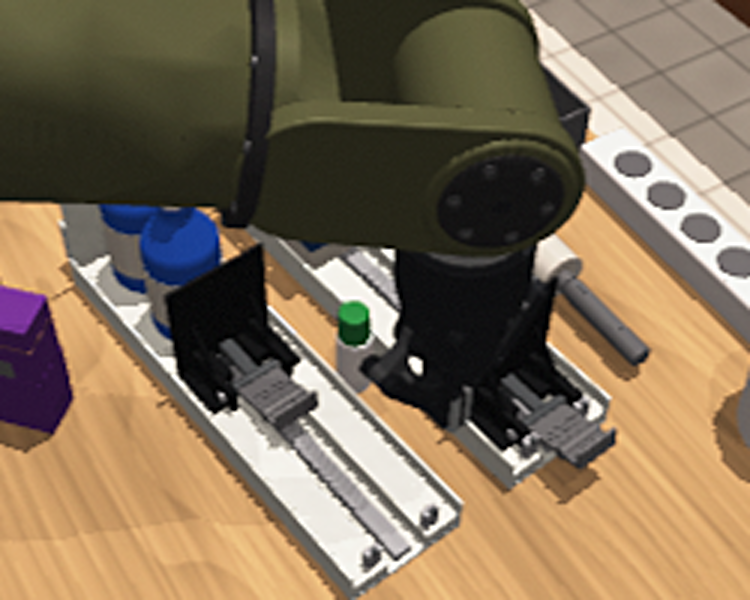

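```bash
python3 -c "
from h import *
a=cv2.imread('pics/top0.png');c=cam('top');d=cv2.absdiff(a,c[0]).max(2)
n,l,s,_=cv2.connectedComponentsWithStats((d>40).astype('uint8'));print([x[:5].tolist() for x in s[1:] if x[4]>12])
print(bot.observe()['joint_velocities'].round(3))
print(bot.finish_job())"
```

```text
[[311, 153, 44, 46, 1024], [256, 158, 46, 46, 1034], [294, 174, 166, 246, 20509], [438, 240, 11, 9, 55], [0, 366, 69, 54, 2682], [68, 370, 195, 50, 5194], [257, 399, 8, 8, 27], [298, 405, 35, 15, 277]]
[ 0.019  0.025 -0.019  0.003 -0.001  0.001]
the job is handed in; nothing more can be done
None
```

The carton lane's stop is now fully back against its end stops, and I've handed in the job. With the gripper shut, I pressed the ridge of its thumb release to about z = 37 mm (about 0.2 rad). Keeping it pressed, I pushed the stop back about 150 mm.

- **End stop reached:** the stop stopped moving and the push force rose to 51 N at the fingertip. That is above the 40 N limit for the arm and gripper body, but it was on the fingertips, and it stayed under the 120 N wrist limit. I then eased off to 5 N and lifted straight up.
- **Release:** in the last side picture the thumb pad looks sprung up. I judged this by eye and did not measure its height.
- **Everything else:** comparing the first and last top pictures shows changes only at the stop, the robot arm and its shadow, plus one small patch near (443,244). That patch is at the edge of the waiting refill carton. I took it for the arm's shadow and did not check it further; the arm never came near that carton. The cartons, bottles, stain stick and bottle lane's stop look unmoved.
- **Finish:** the arm was clear of everything, and the clock read about 10.4 s of the 35 s allowed just before I handed in.

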